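Spin-check three mini centrifuges and take the dragging one out of service

ROBOT

A 7-joint arm with a two-finger parallel gripper is mounted at the origin on the work surface. World frame = base frame: x ahead of the robot, y to its left, z up, the work surface at z = 0. Lengths are in m, angles in degrees, forces in N, time in s.
With the tool pointing down it reaches from about 0.4 to 0.85 m from the base axis. Payload 6.9 kg.
Tool frame: the origin (TCP) lies midway between the tips of the shut fingers; the grasp point (between the pads) lies ctrl.grasp_offset behind it (ctrl.grasp_offset is the distance from the TCP to the grasp point, in m); z points along the fingers, y is the line along which they close (so a half turn about z gives the same grasp; the last joint's range is limited). The gripper opens to 85 mm and grips with 20 to 120 N. Pads are 22 mm wide; open, the fingers measure 114 mm over their backs; the gripper's body (76 mm by 85 mm) begins 54 mm behind the grasp point. The pads swing forward as they close: fully open they stand 13 mm farther back than shut.
Start: joints at [-67.122, 29.078, -13.613, 85.955, 7.202, 65.827, -8.869], TCP at [0.181, 0.598, 0.231] pointing down, gripper open.
Joint ranges: [-176.47, 176.47], [-13.61, 117.27], [-81.72, 77.17], [0.22, 143.17], [-87.28, 267.28], [10, 112.55], [-165.47, 165.47]. Speed limits (degrees/s): [136.94, 136.94, 180, 180, 180, 180, 180].

INTERFACE

Orientations are given as a 3x3 rotation matrix whose columns are the frame's x, y, z axes.
In Python, from station import ctrl, cams gives the robot as it stands. The module is installed in compiled form; this text tells all that it offers.
- The arm moves only by the tool arm_command, never from a script. Its argument "targets" is a list that holds one entry, the list of rows, each a list of 5 numbers: the opening in per cent of the stroke, from 0 (shut) to 100 (fully open), then the shift along the tool's x, y, z in m, then the turn about the tool's z in rad. In form: [[[jaw, dx, dy, dz, yaw], ...]]. A call has 1 to 20 rows; each row is the pose to reach, as a shift and turn from the pose commanded when the call began, along the tool's axes at that moment; what a row does not reach only later rows make up. A row lasts 1/8 s, in which the tool goes at most 62.5 mm and 10.7 degrees, less where a joint would pass 70% of its speed; a pose out of reach is approached as far as the arm can. A call with a gripper value outside its range is refused whole. The fingers move at their own pace and stop on an object; "grip_force" is the grip in N (left out, the last holds). Time passes only in rows, so rows that repeat a pose let the fingers close. It gives the time, the measured TCP pose, the force, the opening and the grip force at its end, in the units of the state.
- ctrl.observe(): the state, without advancing time (a new reading comes with each control period).
- cams.grab_frame(name): name is "scene" or "top"; returns a dict with "image" (420x560x3 uint8, red, green, blue), "depth" (420x560 float32, m along the optical axis (not along the pixel's ray), 0 where there is no reading), "intrinsics" (3x3 intrinsics, pixels), "extrinsics" (4x4, takes a point from world to camera coordinates). Camera axes: x right, y down, z forward; pixel columns grow to the right and rows downward; lengths in m; the calibration is good to about 2 mm. A picture is of the moment at which its call begins.
- ctrl.sign_off(): hands the job in; it is judged then, once.
Trained networks look in a picture, given as the dict that the camera call returned (one of the last four; its "shot" number tells which), for a name from the list of things; names that differ only in an ending like _2 or _b are one class to them, and where a whole thing is asked for, a point or a joint stands for the part that bears it (a point fixed in the world has none). Each returns a list of dicts, best first, with "score" (0 to 1); they miss things now and then, are a little off and sometimes report something else, mostly with a low value. They report only what shows in the picture. A call takes as long as a camera call. They do not tell look-alikes from the thing itself.
- cams.look_for(picture, thing): "rect" ([left, top, right, bottom] in pixels, round what is visible of it).
- cams.outline_of(picture, thing): "region" (420x560 bool, what is visible of it) and "rect" ([left, top, right, bottom] in pixels, round what is visible of it).
The state is a dict: "t": time; "q": joint angles; "dq": joint speeds; "joint_efforts": joint torques, N m; "tool_pos": TCP position; "tcp_rot": TCP orientation; "wrist_force": force on the tool from outside, world axes, zero at the start; "ft_torque": the same for the moment, N m; "finger_gap": finger opening in m; "grasp_force": force on a finger pad.
Only numpy, scipy, OpenCV 4.12 (cv2) and the standard library are available. Lean on these libraries where they do the work, as an engineer would, in place of code of your own. Each camera call takes 0.05 s, during which the arm holds its last target. There are 200 camera calls.

TASK

Do the bearing check on the three mini centrifuges: push each one's rotor round by at least a quarter turn and let it go, to find the one that drags instead of coasting on. Then switch that one off by pressing its power button fully down and releasing it, and slide it forward onto the grey service mat so that its whole round casing is on the mat. Keep every centrifuge upright, leave the two sound ones switched on and standing in their places, and do not disturb the oil bottle, slide tray or tube rack.

Things in the scene. Friction and masses are not known exactly. Their poses are not given: they have to be found in the camera images.
- spinner_a: Mini centrifuge, lid off, 0.55-0.85 kg, one of three alike (one drags; not visible which). Slides on rubber feet at about 3-6 N. Round upright grey casing, 104 mm across, 50 mm high. Towards own -x a nose 60 mm wide, 46 mm high juts to 80 mm from the axis. Origin: on the casing's vertical axis at bench level.
- rotor_a (a joint): Angle (rad, counter-clockwise positive, endless, starts within 0.3 of 0) of spinner_a's black rotor, about the casing's axis. Six cog-like sockets, 15 mm thick, 60 deg apart (one along own +x at 0), 56-86 mm up, out to 40 mm radius at 62 mm up, 24 mm at the top; hub radius 22 mm. Pushed and let go, a sound one coasts for seconds; the dragging one takes 0.02 N m and stops at once.
- spinner_b: Mini centrifuge, lid off, 0.55-0.85 kg, one of three alike (one drags; not visible which). Slides on rubber feet at about 3-6 N. Round upright grey casing, 104 mm across, 50 mm high. Towards own -x a nose 60 mm wide, 46 mm high juts to 80 mm from the axis. Origin: on the casing's vertical axis at bench level.
- rotor_b (a joint): Angle (rad, counter-clockwise positive, endless, starts within 0.3 of 0) of spinner_b's black rotor, about the casing's axis. Six cog-like sockets, 15 mm thick, 60 deg apart (one along own +x at 0), 56-86 mm up, out to 40 mm radius at 62 mm up, 24 mm at the top; hub radius 22 mm. Pushed and let go, a sound one coasts for seconds; the dragging one takes 0.02 N m and stops at once.
- spinner_c: Mini centrifuge, lid off, 0.55-0.85 kg, one of three alike (one drags; not visible which). Slides on rubber feet at about 3-6 N. Round upright grey casing, 104 mm across, 50 mm high. Towards own -x a nose 60 mm wide, 46 mm high juts to 80 mm from the axis. Origin: on the casing's vertical axis at bench level.
- rotor_c (a joint): Angle (rad, counter-clockwise positive, endless, starts within 0.3 of 0) of spinner_c's black rotor, about the casing's axis. Six cog-like sockets, 15 mm thick, 60 deg apart (one along own +x at 0), 56-86 mm up, out to 40 mm radius at 62 mm up, 24 mm at the top; hub radius 22 mm. Pushed and let go, a sound one coasts for seconds; the dragging one takes 0.02 N m and stops at once.
- power_a (a joint): Travel of the spring power button of spinner_a (m): 0 up, 0.005 fully down. It takes about 5 N to push fully down and springs back when let go.
- power_a_top (a point): Centre of the top of the power button of spinner_a: a round grey cap 18 mm across, pressed straight down, on top of the nose, 67 mm in front of the casing's axis; 58 mm above the bench when up (the nose is 46 mm high, the casing beside it 50 mm).
- power_b (a joint): Travel of the spring power button of spinner_b (m): 0 up, 0.005 fully down. It takes about 5 N to push fully down and springs back when let go.
- power_b_top (a point): Centre of the top of the power button of spinner_b: a round grey cap 18 mm across, pressed straight down, on top of the nose, 67 mm in front of the casing's axis; 58 mm above the bench when up (the nose is 46 mm high, the casing beside it 50 mm).
- power_c (a joint): Travel of the spring power button of spinner_c (m): 0 up, 0.005 fully down. It takes about 5 N to push fully down and springs back when let go.
- power_c_top (a point): Centre of the top of the power button of spinner_c: a round grey cap 18 mm across, pressed straight down, on top of the nose, 67 mm in front of the casing's axis; 58 mm above the bench when up (the nose is 46 mm high, the casing beside it 50 mm).
- mat: The service mat: a thin grey vinyl sheet lying flush on the bench between the robot and the centrifuges, 1 mm thick (things slide over its edge freely), 160 mm along its own x by 400 mm along its own y. Origin: its centre, at bench level.
- oil_centre (a point): Bystander: a white immersion-oil bottle 38 mm across and 75 mm high. This point: its centre, half-way up.
- slides_centre (a point): Bystander: a flat white tray of microscope slides, 200 x 105 x 16 mm. This point: its centre, half-way up; its x axis runs along the length.
- rack_centre (a point): Bystander: a white rack with microtubes, 60 x 130 mm, 41 mm high over the tubes. This point: over its middle, 20 mm up; its y axis runs along the length.
There are look-alikes about, which are no part of the job. Leave any green or purple look-alike of the spinner_a alone.

How it is judged:
By the outcome, as a careful person would: the job done as asked, in the order asked, and still so for the second after the job is handed in, with the robot touching nothing.
It also fails if it takes over 64 s, if anything falls off the work surface, if the arm or the gripper's body presses on something with over 40 N, if the wrist force passes 120 N, or if a joint passes its speed limit or range.

## Working session

There is one attempt and no reset: what is moved stays moved. The work goes in short steps, Python scripts to look and compute and a tool call to move; the robot and the scene stay as the last step left them, time stands still between calls to the robot, and variables do not carry over. Pictures are saved under pics/ and viewed, at most 10 in all, crops included, and the job is handed in when it is done.

Besides the shell and the picture viewer there is one more tool, called after ">>>" by a JSON object that holds its "fn" and its "kwargs". arm_command: Moves the arm, as the interface text tells. Its arguments: {"type":"object","properties":{"targets":{"type":"array"},"grip_force":{"type":"number"}},"required":["targets"]}

```bash
mkdir -p pics; cat > h.py <<'E'
import numpy as np, cv2
from station import ctrl, cams
def cloud(f):
    d=f["depth"];K=f["intrinsics"];T=np.linalg.inv(f["extrinsics"])
    v,u=np.mgrid[:d.shape[0],:d.shape[1]]
    p=np.stack([(u-K[0,2])/K[0,0]*d,(v-K[1,2])/K[1,1]*d,d],-1)
    return p@T[:3,:3].T+T[:3,3]
def save(img,name,rect=None,s=1):
    if rect: img=img[rect[1]:rect[3],rect[0]:rect[2]]
    cv2.imwrite("pics/"+name,cv2.resize(img[:,:,::-1],None,fx=s,fy=s,interpolation=cv2.INTER_CUBIC))
def state():
    o=ctrl.observe();return o
E
python3 - <<'E'
from h import *
np.set_printoptions(precision=3,suppress=True)
t=cams.grab_frame("top");s=cams.grab_frame("scene")
save(t["image"],"top.png",s=1.4);save(s["image"],"scene.png",s=1.4)
for n,f in(("top",t),("scene",s)):
    P=cloud(f)
    for th in["spinner_a","rotor_a","power_a_top","mat","oil_centre","slides_centre","rack_centre"]:
        for r in cams.outline_of(f,th):
            m=r["region"]&(f["depth"]>0)
            if m.any(): print(n,th,round(r["score"],2),np.round(r["rect"]),np.median(P[m],0),P[m].min(0),P[m].max(0))
o=ctrl.observe();print(o["t"],o["tool_pos"],o["tcp_rot"],ctrl.grasp_offset)
E
```

```text
top spinner_a 0.7 [198. 204. 232. 248.] [0.598 0.214 0.051] [0.532 0.166 0.009] [0.665 0.264 0.093]
top spinner_a 0.67 [306. 149. 338. 197.] [ 0.763 -0.124  0.05 ] [ 0.714 -0.184 -0.008] [ 0.846 -0.08   0.092]
top spinner_a 0.65 [252. 147. 280. 186.] [0.794 0.046 0.05 ] [ 0.73  -0.008 -0.006] [0.863 0.094 0.093]
top spinner_a 0.55 [268. 196. 299. 237.] [0.622 0.    0.05 ] [ 0.557 -0.05   0.008] [0.687 0.049 0.09 ]
top spinner_a 0.5 [271. 200. 290. 224.] [0.632 0.001 0.079] [ 0.603 -0.031  0.042] [0.665 0.029 0.09 ]
top rotor_a 0.76 [255. 148. 282. 168.] [0.809 0.047 0.077] [0.776 0.015 0.042] [0.847 0.081 0.093]
top rotor_a 0.72 [201. 207. 224. 231.] [0.612 0.215 0.078] [0.577 0.182 0.044] [0.651 0.253 0.093]
top rotor_a 0.66 [340. 212. 364. 232.] [ 0.606 -0.218  0.079] [ 0.574 -0.249  0.044] [ 0.643 -0.189  0.092]
top rotor_a 0.64 [271. 200. 290. 222.] [ 0.635 -0.002  0.078] [ 0.603 -0.034  0.042] [0.67  0.033 0.09 ]
top rotor_a 0.58 [309. 160. 336. 182.] [ 0.762 -0.131  0.077] [ 0.73  -0.168  0.041] [ 0.799 -0.095  0.092]
top mat 0.8 [204. 252. 338. 306.] [0.436 0.035 0.001] [ 0.35
[... 1275 characters left out ...]
0.225 0.076] [ 0.528  0.13  -0.001] [0.657 0.253 0.088]
scene mat 0.63 [281. 184. 398. 252.] [0.441 0.055 0.001] [ 0.354 -0.177 -0.005] [0.598 0.255 0.086]
scene oil_centre 0.77 [415. 241. 427. 271.] [0.434 0.352 0.04 ] [ 0.415  0.329 -0.001] [0.444 0.365 0.076]
scene slides_centre 0.94 [194. 158. 252. 182.] [ 0.603 -0.432  0.007] [ 0.469 -0.527 -0.004] [ 0.7   -0.37   0.018]
scene slides_centre 0.63 [364. 298. 424. 355.] [0.651 0.465 0.028] [ 0.579  0.373 -0.002] [0.682 0.525 0.044]
scene rack_centre 0.75 [365. 297. 424. 355.] [0.651 0.465 0.027] [ 0.573  0.377 -0.002] [0.682 0.525 0.044]
0.8 [0.181 0.598 0.231] [[-0.957  0.29   0.   ]
 [ 0.29   0.957 -0.   ]
 [-0.     0.    -1.   ]] 0.0187
```

View pics/top.png

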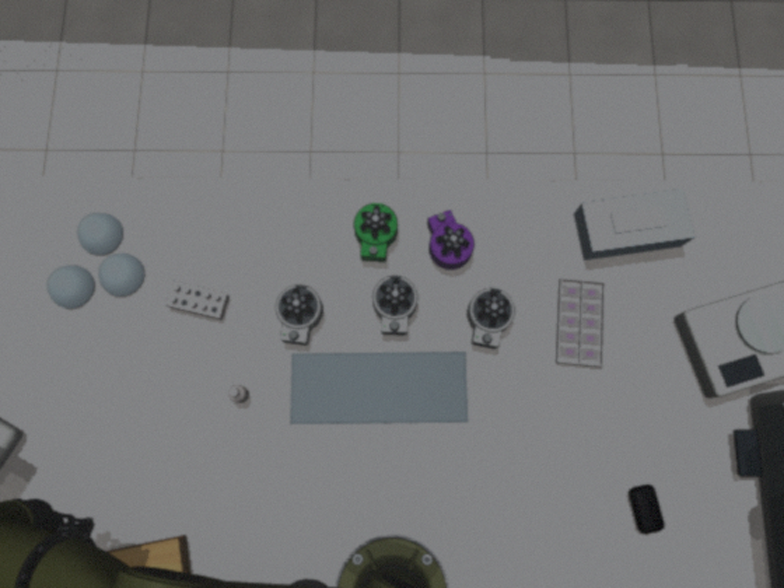

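View pics/scene.png

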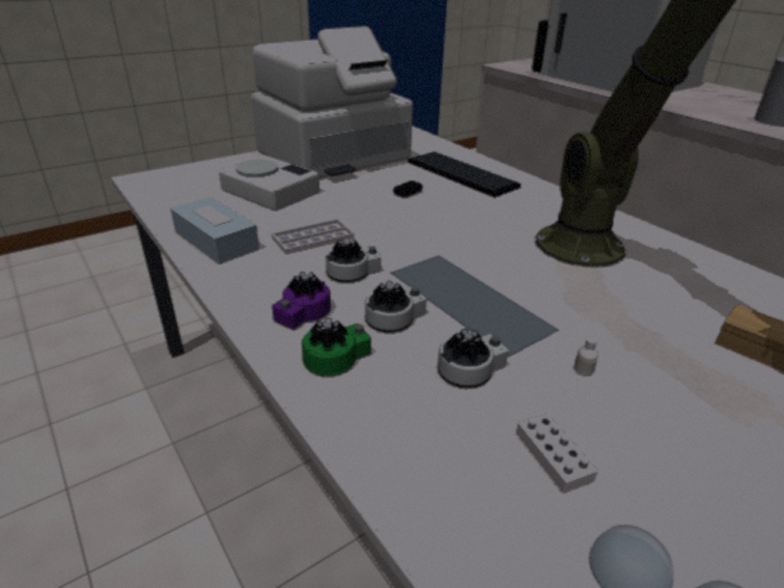

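The grey centrifuges are at about (298,305), (395,300) and (491,312) in the enlarged top view. The green one at (376,225) and the purple one at (450,240) are look-alikes, so I leave those alone. Next I measure precisely and check with a crop.

```bash
cat >> h.py <<'E'
from scipy.optimize import minimize, least_squares
def pts(f):
    P=cloud(f)[f["depth"]>0]; return P
def measure(P,c0):
    """P Nx3; returns axis xy, yaw of own +x (deg), rotor angle world (deg mod 60)"""
    c=np.array(c0,float)
    Q=P[np.hypot(*(P[:,:2]-c).T)<0.11]
    # template height map fit
    def model(p,xy):
        d=xy-p[:2];ca,sa=np.cos(p[2]),np.sin(p[2])
        x=d[:,0]*ca+d[:,1]*sa;y=-d[:,0]*sa+d[:,1]*ca;r=np.hypot(x,y)
        h=np.zeros(len(xy));h[(x<0)&(x>-.08)&(abs(y)<.03)]=.046
        h[np.hypot(x+.067,y)<.009]=.058;h[r<.052]=.05;h[r<.022]=.08
        ph=np.arctan2(y,x)-p[3];ph=(ph+np.pi/6)%(np.pi/3)-np.pi/6
        s=(r<.040)&(abs(r*np.sin(ph))<.0075);h[s]=np.maximum(h[s],np.minimum(.086,.062+(.04-r[s])*1.5))
        return h
    def cost(p): return np.minimum(abs(model(p,Q[:,:2])-Q[:,2]),.02).mean()
    best=None
    for yaw in np.radians(np.arange(-30,31,10)):
        for a in np.radians(np.arange(-20,21,10)):
            s=np.array([*c,yaw,a])
            if best is None or cost(s)<best[0]: best=(cost(s),s)
    s=best[1]
    for k in range(3):
        sim=np.vstack([s]+[s+d for d in np.diag([.006,.006,.15,.15])/(k+1)])
        s=minimize(cost,s,method="Nelder-Mead",options=dict(initial_simplex=sim,maxiter=400)).x
    return s[:2],np.degrees(s[2]),np.degrees(s[3]),cost(s)
E
python3 - <<'E'
from h import *
np.set_printoptions(precision=4,suppress=True)
T=[cams.grab_frame("top") for _ in range(4)];S=[cams.grab_frame("scene") for _ in range(2)]
save(T[0]["image"],"crop.png",(185,130,385,320),4)
PT=np.vstack([pts(f) for f in T]);PS=np.vstack([pts(f) for f in S])
for c in [(.61,.215),(.633,0),(.608,-.218)]:
    for n,P in(("T",PT),("S",PS),("TS",np.vstack([PT,PS]))): print(n,*measure(P,c))
P=np.mean([cloud(f) for f in T],0)
r=cams.outline_of(T[-1],"mat")[0]["region"].astype(np.uint8)
cs=max(cv2.findContours(r,0,2)[0],key=cv2.contourArea)
b=cv2.boxPoints(cv2.minAreaRect(cs));print(b,[P[int(v),int(u)] for u,v in b])
E
```

```text
T [0.6155 0.2186] -7.009262171952476 15.391117280879566 0.0036890239956391432
S [0.6183 0.216 ] -7.137521563594406 15.076814059460391 0.005274539279950398
TS [0.6167 0.2179] -7.00487727936068 14.684956073874257 0.004347417660299608
T [ 0.6394 -0.0013] -0.9598320471591907 -3.1567713497433685 0.0037305486745817986
S [ 0.6415 -0.0028] -2.213561332853588 -0.2826988530902824 0.0078050922457768655
TS [ 0.6402 -0.0015] -1.4028244763473408 -2.127612527043497 0.004939930723814532
T [ 0.6108 -0.2215] -11.507315792316204 8.576732267334974 0.00378821541246357
S [ 0.6148 -0.2225] -11.358695850294819 9.1119849956806 0.0078053867296424915
TS [ 0.6113 -0.2216] -11.739593621605405 8.33813015905279 0.004643198887568793
[[205.5111 252.0866]
 [332.7019 250.7888]
 [333.2157 301.1407]
 [206.0249 302.4385]] [array([0.5143, 0.2444, 0.0014]), array([ 0.5241, -0.1647, -0.0027]), array([ 0.3619, -0.1647, -0.0002]), array([0.3562, 0.2349, 0.0006])]
```

View pics/crop.png

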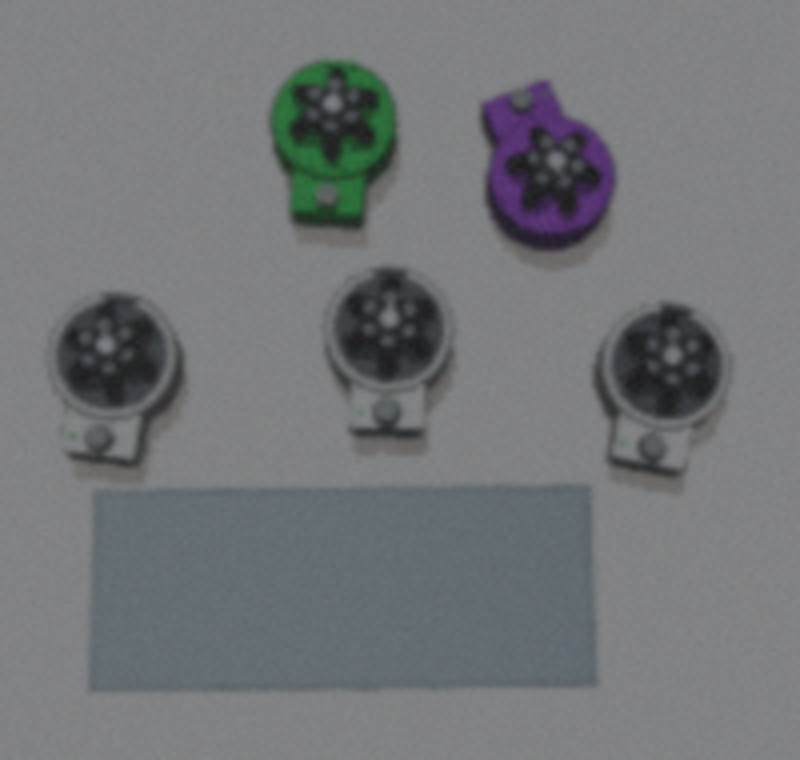

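The crop shows the three grey units at crop pixels (115,355), (390,330) and (668,365), each with its nose and button facing the mat. The mat spans (95–595, 487–690). The green and purple units behind them are the look-alikes. I move above the left one first, with the jaws lined up between its sockets.

```bash
cat >> h.py <<'E'
def go(x,y,z,ang=None):
    o=ctrl.observe();R=o["tcp_rot"];d=R.T@(np.array([x,y,z])-o["tool_pos"])
    a=np.degrees(np.arctan2(R[1,1],R[0,1]))
    out="d=%s closeang=%.1f"%(np.round(d,4),a)
    if ang is not None: out+=" yaw=%.3f"%-np.radians((ang-a+90)%180-90)
    print(out,"t",round(o["t"],2),"q",np.round(o["q"],1),"pos",np.round(o["tool_pos"],4),"F",np.round(o["wrist_force"],1))
E
python3 -c "from h import *;go(.6165,.218,.11,98)"
```

```text
d=[-0.5269 -0.2378  0.1213] closeang=73.2 yaw=-0.433 t 1.15 q [-67.1  29.1 -13.6  86.    7.2  65.8  -8.9] pos [0.181  0.5982 0.2313] F [-0.5  0.9  0.2]
```

>>> {"fn": "arm_command", "kwargs": {"targets": [[[100,-0.527,-0.237,0.0,-0.43],[100,-0.527,-0.237,0.0,-0.43],[100,-0.527,-0.237,0.0,-0.43],[100,-0.527,-0.237,0.0,-0.43],[100,-0.527,-0.237,0.0,-0.43],[100,-0.527,-0.237,0.0,-0.43],[100,-0.527,-0.237,0.0,-0.43],[100,-0.527,-0.237,0.0,-0.43],[100,-0.527,-0.237,0.0,-0.43],[100,-0.527,-0.237,0.04,-0.43],[100,-0.527,-0.237,0.08,-0.43],[100,-0.527,-0.237,0.12,-0.43],[100,-0.527,-0.237,0.12,-0.43],[100,-0.527,-0.237,0.12,-0.43]]], "grip_force": 20}}

```text
t: 2.9
tool_pos: [0.6176, 0.2192, 0.1128]
tcp_rot: [[-0.991, -0.136, 0.002], [-0.136, 0.991, 0.001], [-0.002, 0.001, -1.0]]
wrist_force: [0.9, -0.3, -0.1]
finger_gap: 0.0854
grasp_force: 0.0
```

>>> {"fn": "arm_command", "kwargs": {"targets": [[[100,0.001,-0.001,0.035,0],[100,0.001,-0.001,0.055,0],[100,0.001,-0.001,0.063,0],[100,0.001,-0.001,0.063,0],[84,0.001,-0.001,0.063,0],[84,0.001,-0.001,0.063,0],[84,0.001,-0.001,0.063,0]]]}}

```text
t: 3.78
tool_pos: [0.6162, 0.2177, 0.0488]
tcp_rot: [[-0.991, -0.136, 0.001], [-0.136, 0.991, 0.0], [-0.001, 0.0, -1.0]]
wrist_force: [-0.4, -0.4, 0.5]
finger_gap: 0.0719
grasp_force: 0.0
```

```bash
python3 - <<'E'
from h import *
go(.6165,.218,.05,98)
f=cams.grab_frame("scene");save(f["image"],"s2.png",(270,180,390,280),6)
E
```

```text
d=[-0.0003  0.0003 -0.0012] closeang=97.8 yaw=-0.003 t 3.77 q [-13.9  41.8 -13.3  93.4  12.2  46.2  65.4] pos [0.6162 0.2177 0.0488] F [-0.4 -0.4  0.5]
```

View pics/s2.png

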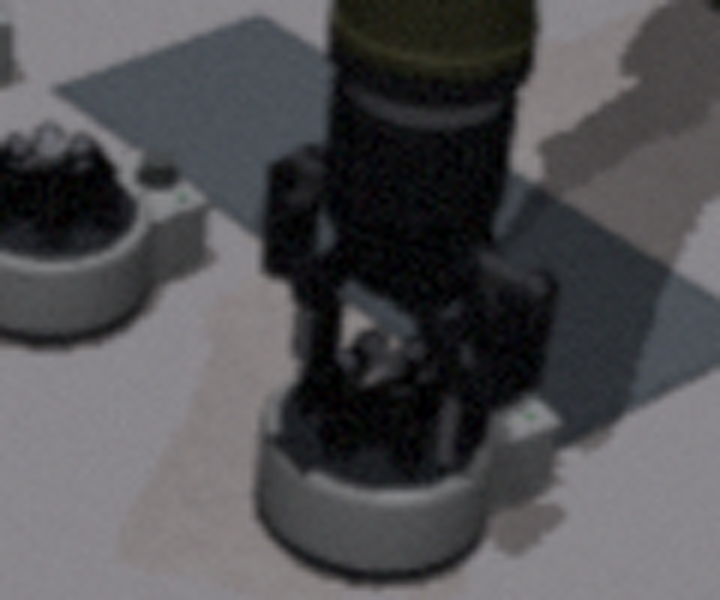

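The fingers straddle the rotor inside the casing rim, near crop (320,400) and (460,420), with no contact force. Now I spin it and release on the fly.

>>> {"fn": "arm_command", "kwargs": {"targets": [[[84,0,0,0,-0.1],[84,0,0,0,-0.28],[84,0,0,0,-0.46],[84,0,0,0,-0.64],[84,0,0,0,-0.82],[84,0,0,0,-1.0],[84,0,0,0,-1.18],[84,0,0,0,-1.36],[84,0,0,0,-1.54],[84,0,0,0,-1.72],[84,0,0,0,-1.9],[84,0,0,0,-2.08],[100,0,0,0,-2.26],[100,0,0,0,-2.44],[100,0,0,0,-2.6],[100,0,0,-0.05,-2.6],[100,0,0,-0.09,-2.6],[100,0.11,0,-0.1,-2.6],[100,0.13,0,-0.1,-2.6]]]}}

```text
t: 6.2
tool_pos: [0.4786, 0.2071, 0.1388]
tcp_rot: [[0.914, -0.406, 0.01], [-0.406, -0.914, -0.008], [0.013, 0.003, -1.0]]
wrist_force: [0.8, -0.3, -0.2]
finger_gap: 0.0853
grasp_force: 0.0
```

```bash
cat > spin.py <<'E'
import sys
from h import *
x0,y0=map(float,sys.argv[1:3])
fs=[cams.grab_frame("top") for _ in range(8)]
f=fs[0];X=f["extrinsics"]@np.array([x0,y0,.06,1]);u=f["intrinsics"]@(X[:3]/X[2]);u=u[:2].astype(int)
im=[g["image"][u[1]-11:u[1]+12,u[0]-11:u[0]+12].astype(float).mean(2) for g in fs]
print("consecutive diff",[round(abs(im[i]-im[0]).mean(),2) for i in range(1,8)])
for k in(0,4): print(measure(np.vstack([pts(g) for g in fs[k:k+(4 if len(sys.argv)>3 else 1)]]),(x0,y0)))
row=np.hstack([g["image"][u[1]-16:u[1]+24,u[0]-20:u[0]+20] for g in (fs[0],fs[2],fs[4],fs[7])])
save(row,sys.argv[-1] if sys.argv[-1].endswith("png") else "x.png",s=5)
go(x0,y0,.12)
E
python3 spin.py .6165 .218 L.png
```

```text
consecutive diff [np.float64(4.19), np.float64(3.47), np.float64(2.57), np.float64(2.19), np.float64(2.19), np.float64(2.32), np.float64(2.41)]
(array([0.61533918, 0.21898216]), np.float64(-20.04081420691433), np.float64(24.681893085830144), np.float64(0.004600800774268562))
(array([0.61502528, 0.21875108]), np.float64(-36.949636650317345), np.float64(-17.477481474996683), np.float64(0.0050315965722997884))
d=[ 0.1191 -0.0645  0.0192] closeang=-114.1 t 6.6 q [ 18.4  48.  -81.6 108.5  51.4  71.9 165.4] pos [0.4813 0.2078 0.1379] F [ 0.3 -0.9 -1.1]
```

View pics/L.png

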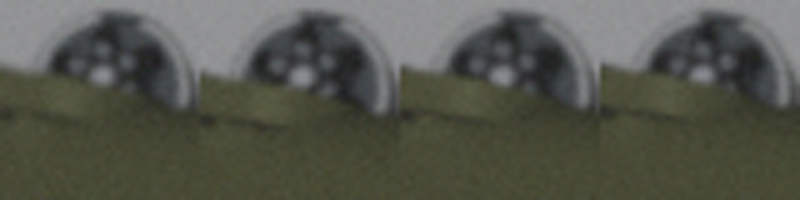

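The left rotor looks still in all four frames, with sockets at the same pixels, so it may be the dragging one. The turn ran joint 7 to its limit, so I unwind before testing the others and will spin them the other way.

>>> {"fn": "arm_command", "kwargs": {"targets": [[[100,0,0,0,0.18],[100,0,0,0,0.36],[100,0,0,0,0.54],[100,0,0,0,0.72],[100,0,0,0,0.9],[100,0,0,0,1.08],[100,0,0,0,1.26],[100,0,0,0,1.44],[100,0,0,0,1.62],[100,0,0,0,1.8],[100,0,0,0,1.98],[100,0,0,0,2.16],[100,0,0,0,2.34],[100,0,0,0,2.52],[100,0,0,0,2.7],[100,0,0,0,2.79],[100,0,0,0,2.79]]]}}

```text
t: 8.72
tool_pos: [0.4808, 0.208, 0.1379]
tcp_rot: [[-0.998, 0.066, 0.01], [0.066, 0.998, -0.008], [-0.011, -0.007, -1.0]]
wrist_force: [0.7, 0.3, -0.4]
finger_gap: 0.0851
grasp_force: 0.0
```

```bash
python3 spin.py .6165 .218 L2.png; python3 -c "from h import *;go(.640,-.0015,.12,86.3)"
```

```text
consecutive diff [np.float64(2.12), np.float64(2.21), np.float64(2.3), np.float64(2.32), np.float64(2.31), np.float64(2.35), np.float64(2.13)]
(array([0.61567949, 0.21880171]), np.float64(-4.569978672967231), np.float64(9.174309942388506), np.float64(0.004785017602709966))
(array([0.61582101, 0.2191404 ]), np.float64(-6.586956814266696), np.float64(11.21860659788762), np.float64(0.004799511711562022))
d=[-0.1345  0.0199  0.0196] closeang=86.1 t 9.12 q [  0.2  29.5 -39.8 108.8  25.2  50.3  33.7] pos [0.4807 0.2073 0.1382] F [ 0.4  0.3 -0.5]
d=[-0.1728 -0.1975  0.0216] closeang=86.1 yaw=-0.003 t 9.12 q [  0.2  29.5 -39.8 108.8  25.2  50.3  33.7] pos [0.4807 0.2073 0.1382] F [ 0.4  0.3 -0.5]
```

>>> {"fn": "arm_command", "kwargs": {"targets": [[[100,-0.04,-0.045,0,0],[100,-0.08,-0.09,0,0],[100,-0.12,-0.135,0,0],[100,-0.155,-0.175,0.01,0],[100,-0.173,-0.197,0.02,0],[100,-0.173,-0.197,0.022,0],[100,-0.173,-0.197,0.022,0]]]}}

```text
t: 10.0
tool_pos: [0.6396, 0.0001, 0.1196]
tcp_rot: [[-0.998, 0.067, 0.01], [0.067, 0.998, -0.007], [-0.011, -0.006, -1.0]]
wrist_force: [-0.1, 0.2, -0.1]
finger_gap: 0.0854
grasp_force: 0.0
```

```bash
python3 -c "from h import *;go(.640,-.0015,.049,86.3);print(ctrl.observe()['tcp_rot'].round(4))"
```

```text
d=[ 0.0002 -0.0011  0.0706] closeang=86.2 yaw=-0.002 t 10.0 q [ 19.5  39.5 -38.   92.4  28.3  57.4  58.6] pos [6.396e-01 1.000e-04 1.196e-01] F [-0.1  0.2 -0.1]
[[-0.9977  0.0667  0.0102]
 [ 0.0666  0.9978 -0.0069]
 [-0.0107 -0.0062 -0.9999]]
```

>>> {"fn": "arm_command", "kwargs": {"targets": [[[100,0,-0.001,0.035,0],[100,0,-0.001,0.06,0],[100,0,-0.001,0.07,0],[100,0,-0.001,0.07,0],[84,0,-0.001,0.07,0],[84,0,-0.001,0.07,0],[84,0,-0.001,0.07,0]]]}}

```text
t: 10.88
tool_pos: [0.6411, -0.0026, 0.0503]
tcp_rot: [[-0.998, 0.068, 0.012], [0.068, 0.998, -0.008], [-0.012, -0.007, -1.0]]
wrist_force: [-0.2, 0.3, -0.3]
finger_gap: 0.0717
grasp_force: 0.0
```

>>> {"fn": "arm_command", "kwargs": {"targets": [[[84,0,0,0,0.1],[84,0,0,0,0.28],[84,0,0,0,0.46],[84,0,0,0,0.64],[84,0,0,0,0.82],[84,0,0,0,1.0],[84,0,0,0,1.18],[84,0,0,0,1.36],[84,0,0,0,1.54],[84,0,0,0,1.72],[84,0,0,0,1.9],[84,0,0,0,2.08],[100,0,0,0,2.26],[100,0,0,0,2.44],[100,0,0,0,2.6],[100,0,0,-0.05,2.6],[100,0,0,-0.08,2.6],[100,0.06,0,-0.1,2.6],[100,0.12,0,-0.1,2.6],[100,0.13,0,-0.1,2.6]]]}}

```text
t: 13.38
tool_pos: [0.5054, 0.0073, 0.1485]
tcp_rot: [[0.89, 0.457, 0.008], [0.457, -0.89, -0.007], [0.004, 0.01, -1.0]]
wrist_force: [1.2, 0.0, 0.6]
finger_gap: 0.0854
grasp_force: 0.0
```

```bash
python3 spin.py .640 -.0015 M.png
```

```text
consecutive diff [np.float64(2.25), np.float64(3.02), np.float64(3.56), np.float64(3.91), np.float64(4.37), np.float64(4.32), np.float64(4.23)]
(array([ 0.6381486 , -0.00083398]), np.float64(-56.69762169727025), np.float64(12.546350905002507), np.float64(0.005030941643022788))
(array([ 0.63849394, -0.00095153]), np.float64(-37.506629516239045), np.float64(-5.013592682798004), np.float64(0.005456963210583234))
d=[0.1107 0.0659 0.0294] closeang=-62.9 t 13.78 q [ -9.4  23.9   7.9 110.5  -3.8  45.2 -62.4] pos [0.5111 0.0069 0.1479] F [-0.9  0.3 -1. ]
```

View pics/M.png

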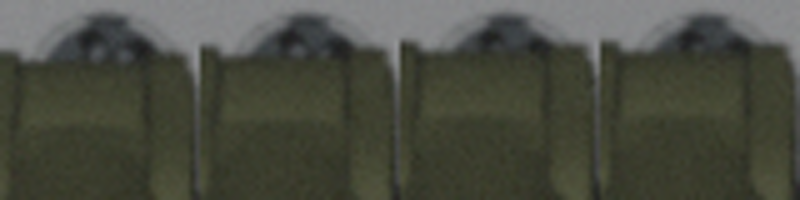

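The middle rotor keeps changing steadily while the arm stands still, so it coasts. Next is the right one.

>>> {"fn": "arm_command", "kwargs": {"targets": [[[100,-0.003,0.05,0,0.15],[100,-0.006,0.1,0,0.3],[100,-0.009,0.15,0,0.45],[100,-0.012,0.2,0,0.52],[100,-0.0145,0.24,0.01,0.52],[100,-0.0145,0.2495,0.028,0.52],[100,-0.0145,0.2495,0.028,0.52],[100,-0.0145,0.2495,0.028,0.52]]]}}

```text
t: 14.78
tool_pos: [0.6113, -0.22, 0.123]
tcp_rot: [[0.999, -0.045, 0.01], [-0.044, -0.999, -0.007], [0.011, 0.006, -1.0]]
wrist_force: [0.4, 0.3, 0.7]
finger_gap: 0.0852
grasp_force: 0.0
```

```bash
python3 - <<'E'
from h import *
go(.612,-.2215,.049,87)
PT=np.vstack([pts(cams.grab_frame("scene"))])
print(measure(PT,(.612,-.2215)))
E
python3 spin.py .640 -.0015 M2.png
```

```text
d=[-0.     0.001  0.074] closeang=-92.6 yaw=0.008 t 14.78 q [  8.6  36.9  15.2  91.1 -11.2  52.9 -64.9] pos [ 0.6113 -0.22    0.123 ] F [0.4 0.3 0.7]
(array([ 0.61435808, -0.22390756]), np.float64(-12.222296466430642), np.float64(10.49765684866336), np.float64(0.016637696885403022))
consecutive diff [np.float64(2.19), np.float64(2.17), np.float64(2.21), np.float64(2.25), np.float64(2.17), np.float64(2.28), np.float64(2.2)]
(array([ 0.6394451 , -0.00126357]), np.float64(-1.0370096187420519), np.float64(19.596384826487068), np.float64(0.003909024941278247))
(array([ 0.63945315, -0.00125595]), np.float64(-1.6267316642815153), np.float64(20.275387323946976), np.float64(0.003876565295345221))
d=[ 0.0185 -0.2212  0.002 ] closeang=-92.6 t 15.22 q [  8.7  36.9  15.3  91.  -11.2  52.8 -64.9] pos [ 0.6114 -0.2216  0.1234] F [ 0.8  0.  -0.3]
```

The middle rotor had stopped a second later, and the wrist's own deceleration at release may have braked it, so neither result is conclusive. For the right one I lift out while still turning, so nothing can brake it, and watch with the scene camera.

>>> {"fn": "arm_command", "kwargs": {"targets": [[[100,0,0,0.035,0],[100,0,0,0.06,0],[100,0,0,0.073,0],[100,0,0,0.073,0],[84,0,0,0.073,0],[84,0,0,0.073,0],[84,0,0,0.073,0]]]}}

```text
t: 16.1
tool_pos: [0.6125, -0.2225, 0.0509]
tcp_rot: [[0.999, -0.046, 0.012], [-0.046, -0.999, -0.008], [0.012, 0.008, -1.0]]
wrist_force: [0.9, -0.1, 0.4]
finger_gap: 0.0716
grasp_force: 0.0
```

>>> {"fn": "arm_command", "kwargs": {"targets": [[[84,0,0,0,-0.1],[84,0,0,0,-0.28],[84,0,0,0,-0.46],[84,0,0,0,-0.64],[84,0,0,0,-0.82],[84,0,0,0,-1.0],[84,0,0,0,-1.18],[84,0,0,0,-1.36],[84,0,0,0,-1.54],[84,0,0,0,-1.72],[84,0,0,0,-1.9],[84,0,0,0,-2.08],[100,0,0,0,-2.26],[100,0,0,-0.01,-2.44],[100,0,0,-0.04,-2.62],[100,0,0,-0.08,-2.8],[100,0,0,-0.12,-2.8],[100,0,0,-0.12,-2.8]]]}}

```text
t: 18.35
tool_pos: [0.6126, -0.2219, 0.174]
tcp_rot: [[-0.925, 0.379, 0.017], [0.379, 0.925, -0.01], [-0.02, -0.003, -1.0]]
wrist_force: [0.4, 0.2, 0.0]
finger_gap: 0.0855
grasp_force: 0.0
```

```bash
cat > spin2.py <<'E'
import sys
from h import *
x0,y0=map(float,sys.argv[1:3])
fs=[cams.grab_frame("scene") for _ in range(8)]
f=fs[0];X=f["extrinsics"]@np.array([x0,y0,.068,1]);u=f["intrinsics"]@(X[:3]/X[2]);u=u[:2].astype(int);print(u)
im=[g["image"][u[1]-7:u[1]+8,u[0]-9:u[0]+10].astype(float).mean(2) for g in fs]
print("vs first",[round(abs(im[i]-im[0]).mean(),2) for i in range(1,8)])
print("consecutive",[round(abs(im[i]-im[i-1]).mean(),2) for i in range(1,8)])
row=np.vstack([np.hstack([g["image"][u[1]-16:u[1]+18,u[0]-20:u[0]+20] for g in q]) for q in (fs[:4],fs[4:])])
save(row,sys.argv[3],s=5)
go(x0,y0,.12)
E
python3 spin2.py .612 -.2215 R.png
```

```text
[247 177]
vs first [np.float64(3.31), np.float64(3.27), np.float64(3.19), np.float64(3.48), np.float64(3.56), np.float64(3.44), np.float64(3.54)]
consecutive [np.float64(3.31), np.float64(3.5), np.float64(3.51), np.float64(3.5), np.float64(3.55), np.float64(3.72), np.float64(3.49)]
d=[-0.0009  0.0007  0.0492] closeang=67.8 t 18.75 q [ 37.8  36.7 -35.2  87.5  23.2  62.6  65.1] pos [ 0.6104 -0.2214  0.1691] F [0.1 0.5 0.7]
```

View pics/R.png

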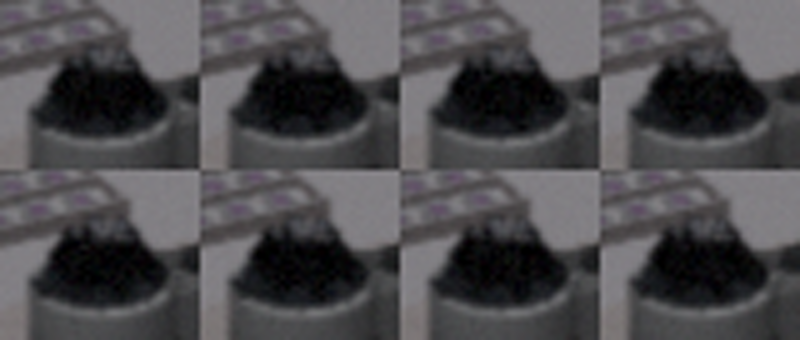

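The right rotor (at (100,95) in each tile) stands still after a clean release. The earlier two releases may have been braked, so I repeat them the clean way, middle one first.

>>> {"fn": "arm_command", "kwargs": {"targets": [[[100,0.014,0.05,0,0.1],[100,0.028,0.1,0,0.2],[100,0.042,0.15,0,0.335],[100,0.053,0.2,0.02,0.335],[100,0.0565,0.2146,0.045,0.335],[100,0.0565,0.2146,0.049,0.335],[100,0.0565,0.2146,0.049,0.335]]]}}

```text
t: 19.62
tool_pos: [0.6401, -0.0034, 0.1196]
tcp_rot: [[-0.749, 0.663, 0.01], [0.662, 0.749, -0.009], [-0.014, 0.0, -1.0]]
wrist_force: [0.2, -0.2, 0.9]
finger_gap: 0.0855
grasp_force: 0.0
```

```bash
python3 - <<'E'
from h import *
go(.6397,-.0015,.05,48.6)
P=np.vstack([pts(cams.grab_frame("top")) for _ in range(2)])
print("R",measure(P,(.612,-.2215)));print("L",measure(P,(.6165,.218)))
E
```

```text
d=[0.0025 0.0012 0.0696] closeang=48.5 yaw=-0.002 t 19.62 q [ 14.6  37.7 -28.6  92.4  21.7  55.   27.1] pos [ 0.6401 -0.0034  0.1196] F [ 0.2 -0.2  0.9]
R (array([ 0.6112301 , -0.22169992]), np.float64(-10.69366433828705), np.float64(26.4745647601061), np.float64(0.003648351262579794))
L (array([0.61535006, 0.21912581]), np.float64(-6.719296235427152), np.float64(11.42560201804316), np.float64(0.003689781201761962))
```

>>> {"fn": "arm_command", "kwargs": {"targets": [[[100,0.0015,0.001,0.035,0],[100,0.0015,0.001,0.06,0],[100,0.0015,0.001,0.07,0],[100,0.0015,0.001,0.07,0],[84,0.0015,0.001,0.07,0],[84,0.0015,0.001,0.07,0],[84,0.0015,0.001,0.07,0]]]}}

```text
t: 20.6
tool_pos: [0.6408, -0.0006, 0.0504]
tcp_rot: [[-0.75, 0.661, 0.012], [0.661, 0.75, -0.008], [-0.014, 0.002, -1.0]]
wrist_force: [0.4, 0.4, 0.4]
finger_gap: 0.0716
grasp_force: 0.0
```

>>> {"fn": "arm_command", "kwargs": {"targets": [[[84,0,0,0,0.1],[84,0,0,0,0.28],[84,0,0,0,0.46],[84,0,0,0,0.64],[84,0,0,0,0.82],[84,0,0,0,1.0],[84,0,0,0,1.18],[84,0,0,0,1.36],[84,0,0,0,1.54],[84,0,0,0,1.72],[84,0,0,0,1.9],[100,0,0,0,2.08],[100,0,0,-0.005,2.26],[100,0,0,-0.04,2.44],[100,0,0,-0.08,2.6],[100,0,0,-0.12,2.6]]]}}

```text
t: 22.6
tool_pos: [0.639, 0.001, 0.171]
tcp_rot: [[0.983, -0.182, 0.011], [-0.182, -0.983, -0.008], [0.012, 0.006, -1.0]]
wrist_force: [0.3, 0.2, 0.1]
finger_gap: 0.0852
grasp_force: 0.0
```

```bash
python3 spin2.py .6397 -.0015 M3.png
```

```text
[278 209]
vs first [np.float64(4.68), np.float64(5.24), np.float64(6.43), np.float64(6.44), np.float64(7.59), np.float64(8.26), np.float64(8.37)]
consecutive [np.float64(4.68), np.float64(4.48), np.float64(4.72), np.float64(3.84), np.float64(4.75), np.float64(4.19), np.float64(4.5)]
d=[0.0011 0.0014 0.0484] closeang=-100.4 t 23.0 q [-13.3  33.8  18.3  89.7 -11.4  57.9 -92.3] pos [6.384e-01 4.000e-04 1.684e-01] F [-0.6 -0.2 -0.7]
```

The middle one clearly coasts: its difference from the first frame keeps growing, 4.7 up to 8.4. I retest the left one the same way.

>>> {"fn": "arm_command", "kwargs": {"targets": [[[100,-0.016,-0.05,0,-0.1],[100,-0.031,-0.1,0,-0.2],[100,-0.046,-0.15,0,-0.263],[100,-0.058,-0.195,0.02,-0.263],[100,-0.062,-0.2106,0.045,-0.263],[100,-0.062,-0.2106,0.048,-0.263],[100,-0.062,-0.2106,0.048,-0.263]]]}}

```text
t: 23.88
tool_pos: [0.617, 0.2164, 0.1196]
tcp_rot: [[0.997, 0.08, 0.011], [0.08, -0.997, -0.009], [0.01, 0.01, -1.0]]
wrist_force: [-0.4, -0.3, -0.1]
finger_gap: 0.0854
grasp_force: 0.0
```

```bash
python3 - <<'E'
from h import *
go(.6157,.2185,.05,94.7)
E
python3 spin.py .6397 -.0015 M4.png
```

```text
d=[-0.0018 -0.0029  0.0696] closeang=-85.4 yaw=-0.002 t 23.88 q [-29.8  37.4  13.7  90.2  -9.5  53.1 -98.6] pos [0.617  0.2164 0.1196] F [-0.4 -0.3 -0.1]
consecutive diff [np.float64(2.12), np.float64(2.05), np.float64(2.11), np.float64(1.96), np.float64(2.08), np.float64(2.1), np.float64(2.06)]
(array([ 0.63951589, -0.00152045]), np.float64(-1.1065402066940078), np.float64(18.4790345345287), np.float64(0.0038518481060183718))
(array([ 0.63951346, -0.00141195]), np.float64(-1.041335249732576), np.float64(18.836966406983134), np.float64(0.0038774259258468912))
d=[0.0049 0.2205 0.0022] closeang=-85.4 t 24.27 q [-29.9  37.4  13.6  90.2  -9.5  53.1 -98.6] pos [0.6169 0.2179 0.1202] F [ 0.1 -0.9  0.1]
```

>>> {"fn": "arm_command", "kwargs": {"targets": [[[100,-0.0015,-0.0015,0.035,0],[100,-0.0015,-0.0015,0.06,0],[100,-0.0015,-0.0015,0.07,0],[100,-0.0015,-0.0015,0.07,0],[84,-0.0015,-0.0015,0.07,0],[84,-0.0015,-0.0015,0.07,0],[84,-0.0015,-0.0015,0.07,0]]]}}

```text
t: 25.15
tool_pos: [0.6162, 0.2192, 0.0504]
tcp_rot: [[0.997, 0.082, 0.012], [0.082, -0.997, -0.008], [0.011, 0.009, -1.0]]
wrist_force: [0.2, -0.0, -0.2]
finger_gap: 0.0721
grasp_force: 0.1
```

>>> {"fn": "arm_command", "kwargs": {"targets": [[[84,0,0,0,-0.1],[84,0,0,0,-0.28],[84,0,0,0,-0.46],[84,0,0,0,-0.64],[84,0,0,0,-0.82],[84,0,0,0,-1.0],[84,0,0,0,-1.18],[84,0,0,0,-1.36],[84,0,0,0,-1.54],[84,0,0,0,-1.72],[84,0,0,0,-1.9],[100,0,0,0,-2.08],[100,0,0,-0.005,-2.26],[100,0,0,-0.04,-2.44],[100,0,0,-0.08,-2.6],[100,0,0,-0.12,-2.6]]]}}

```text
t: 27.15
tool_pos: [0.6145, 0.2195, 0.1709]
tcp_rot: [[-0.897, 0.442, 0.011], [0.442, 0.897, -0.008], [-0.013, -0.003, -1.0]]
wrist_force: [0.4, 0.5, 0.5]
finger_gap: 0.0857
grasp_force: 0.0
```

```bash
python3 spin2.py .6157 .2188 L3.png; python3 - <<'E'
import cv2,numpy as np
a,b=cv2.imread("pics/M3.png"),cv2.imread("pics/L3.png")
cv2.imwrite("pics/ML.png",np.clip(1.8*cv2.resize(np.vstack([a,b]),None,fx=.85,fy=.85),0,255))
E
```

```text
[334 245]
vs first [np.float64(3.91), np.float64(3.77), np.float64(3.73), np.float64(3.88), np.float64(3.73), np.float64(3.67), np.float64(3.92)]
consecutive [np.float64(3.91), np.float64(3.57), np.float64(3.61), np.float64(3.58), np.float64(3.69), np.float64(3.74), np.float64(3.63)]
d=[-0.0013  0.0003  0.0484] closeang=63.7 t 27.55 q [ -3.3  36.7 -33.2  86.8  22.4  62.9  22.2] pos [0.6139 0.2195 0.1683] F [-0.  -1.2 -0.9][ WARN:0@0.052] global loadsave.cpp:1063 imwrite_ Unsupported depth image for selected encoder is fallbacked to CV_8U.
```

View pics/ML.png

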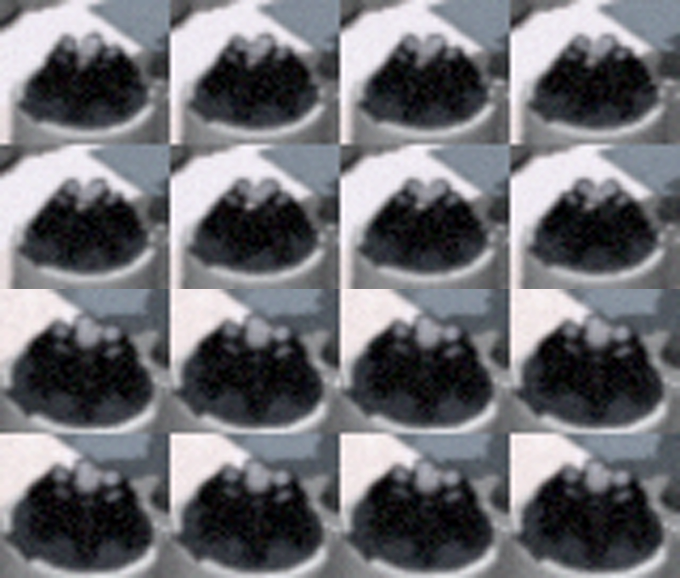

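Rows 1–2 (middle): the socket tops at the cone's peak drift from frame to frame, so it is coasting. Rows 3–4 (left): identical, so it is stopped. I retest the right one with the identical release, since its first one came slightly later.

>>> {"fn": "arm_command", "kwargs": {"targets": [[[100,-0.025,-0.05,0,0.1],[100,-0.05,-0.1,0,0.2],[100,-0.075,-0.155,0,0.312],[100,-0.1,-0.21,0,0.312],[100,-0.127,-0.265,0,0.312],[100,-0.154,-0.32,0,0.312],[100,-0.178,-0.37,0.01,0.312],[100,-0.191,-0.393,0.035,0.312],[100,-0.193,-0.397,0.048,0.312],[100,-0.193,-0.397,0.048,0.312]]]}}

```text
t: 28.8
tool_pos: [0.6112, -0.2201, 0.1237]
tcp_rot: [[-0.717, 0.697, 0.008], [0.697, 0.718, -0.006], [-0.01, 0.002, -1.0]]
wrist_force: [0.1, 1.0, 0.2]
finger_gap: 0.0857
grasp_force: 0.0
```

```bash
python3 - <<'E'
from h import *
go(.6115,-.2217,.05,45.8)
P=np.vstack([pts(cams.grab_frame("top")) for _ in range(2)])
print("L",measure(P,(.6157,.2188)),"M",measure(P,(.6395,-.0015)))
E
```

```text
d=[-0.0007 -0.0011  0.0737] closeang=45.8 yaw=0.001 t 28.8 q [ 33.8  38.  -27.9  90.5  20.7  56.   45.2] pos [ 0.6112 -0.2201  0.1237] F [0.1 1.  0.2]
L (array([0.61574958, 0.21880644]), np.float64(-6.70463291601168), np.float64(-2.208657662291513), np.float64(0.0037031739178208815)) M (array([ 0.6394563, -0.0013835]), np.float64(-0.7571323977816865), np.float64(18.574466210057967), np.float64(0.0038721597833264224))
```

>>> {"fn": "arm_command", "kwargs": {"targets": [[[100,-0.0005,-0.001,0.035,0],[100,-0.0005,-0.001,0.06,0],[100,-0.0005,-0.001,0.073,0],[100,-0.0005,-0.001,0.073,0],[84,-0.0005,-0.001,0.073,0],[84,-0.0005,-0.001,0.073,0],[84,-0.0005,-0.001,0.073,0]]]}}

```text
t: 29.78
tool_pos: [0.6126, -0.2235, 0.0528]
tcp_rot: [[-0.717, 0.697, 0.012], [0.697, 0.717, -0.008], [-0.014, 0.002, -1.0]]
wrist_force: [-0.7, -0.2, 0.2]
finger_gap: 0.0717
grasp_force: 0.0
```

>>> {"fn": "arm_command", "kwargs": {"targets": [[[84,0,0,0,0.1],[84,0,0,0,0.28],[84,0,0,0,0.46],[84,0,0,0,0.64],[84,0,0,0,0.82],[84,0,0,0,1.0],[84,0,0,0,1.18],[84,0,0,0,1.36],[84,0,0,0,1.54],[84,0,0,0,1.72],[84,0,0,0,1.9],[100,0,0,0,2.08],[100,0,0,-0.005,2.26],[100,0,0,-0.04,2.44],[100,0,0,-0.08,2.6],[100,0,0,-0.12,2.6]]]}}

```text
t: 31.78
tool_pos: [0.611, -0.2219, 0.1735]
tcp_rot: [[0.973, -0.23, 0.011], [-0.23, -0.973, -0.008], [0.012, 0.005, -1.0]]
wrist_force: [-0.6, 1.0, -0.1]
finger_gap: 0.0854
grasp_force: 0.0
```

```bash
python3 spin2.py .6115 -.2217 R3.png
```

```text
[247 177]
vs first [np.float64(3.59), np.float64(3.42), np.float64(3.1), np.float64(3.57), np.float64(3.62), np.float64(3.58), np.float64(3.52)]
consecutive [np.float64(3.59), np.float64(3.53), np.float64(3.43), np.float64(3.58), np.float64(3.62), np.float64(3.19), np.float64(3.65)]
d=[ 0.0006 -0.0009  0.0508] closeang=-103.2 t 32.17 q [  6.8  34.6  18.8  87.8 -12.1  59.  -74.6] pos [ 0.6103 -0.2221  0.1708] F [ 0.3  0.2 -0.3]
```

>>> {"fn": "arm_command", "kwargs": {"targets": [[[100,-0.06,-0.02,0,0.1],[100,-0.1,-0.07,0,0.2],[100,-0.13,-0.12,0,0.3],[100,-0.14,-0.17,0,0.3],[100,-0.15,-0.21,0,0.3]]]}}

```text
t: 32.8
tool_pos: [0.5122, 0.0186, 0.1685]
tcp_rot: [[0.863, -0.504, 0.01], [-0.504, -0.863, -0.008], [0.012, 0.002, -1.0]]
wrist_force: [0.9, -0.7, 0.1]
finger_gap: 0.0855
grasp_force: 0.0
```

```bash
python3 - <<'E'
from h import *
A=[cams.grab_frame("top") for _ in range(2)]
go(.6115,-.2217,.05)
for f in A+[cams.grab_frame("scene")]: print("R",measure(pts(f),(.612,-.2215)))
print("R",measure(np.vstack([pts(f) for f in A]),(.612,-.2215)))
E
```

```text
d=[0.2065 0.1616 0.1202] closeang=-119.9 t 32.9 q [ -22.5   24.2   24.5  108.8  -12.5   49.2 -111.7] pos [0.5122 0.022  0.168 ] F [ 0.5 -0.2  0.6]
R (array([ 0.61039425, -0.22139089]), np.float64(-11.588980290576865), np.float64(17.645275906798247), np.float64(0.0036887626851102137))
R (array([ 0.61095805, -0.2218773 ]), np.float64(-11.216752598719319), np.float64(17.923028068716455), np.float64(0.0037684855949251107))
R (array([ 0.61501372, -0.222869  ]), np.float64(-14.364360505506717), np.float64(19.534390323640153), np.float64(0.007947295200627728))
R (array([ 0.61104119, -0.2214821 ]), np.float64(-11.23796188135403), np.float64(18.170531642840643), np.float64(0.003738740264359636))
```

The end angles are odd. The left one stopped exactly at the drive angle both times. The right one stopped exactly where the pads lifted clear. For a decisive test I flick each rotor fast with shut fingers passing tangentially, so they can't brake it. I start with the left one.

>>> {"fn": "arm_command", "kwargs": {"targets": [[[0,0.017,-0.045,0,-0.15],[0,0.034,-0.09,0,-0.3],[0,0.051,-0.136,0,-0.45],[0,0.068,-0.181,0.03,-0.52],[0,0.068,-0.181,0.08,-0.52],[0,0.068,-0.181,0.11,-0.52],[0,0.068,-0.181,0.11,-0.52]]]}}

```text
t: 33.83
tool_pos: [0.6624, 0.1348, 0.0566]
tcp_rot: [[1.0, -0.012, 0.005], [-0.012, -1.0, -0.01], [0.005, 0.01, -1.0]]
wrist_force: [0.0, 0.8, 0.7]
finger_gap: 0.0
grasp_force: 0.0
```

```bash
python3 -c "
from h import *
go(.6627,.144,.059,90);print(ctrl.observe()['finger_gap'])"
```

```text
d=[ 0.0002 -0.0092 -0.0025] closeang=-90.7 yaw=-0.012 t 33.83 q [-21.4  43.2  13.3  89.5 -11.3  48.4 -94.8] pos [0.6624 0.1348 0.0566] F [0.  0.8 0.7]
8.794988453780265e-06
```

>>> {"fn": "arm_command", "kwargs": {"targets": [[[0,0,-0.03,-0.002,0],[0,0,-0.07,-0.002,0],[0,0,-0.11,-0.002,0],[0,0,-0.15,-0.002,0],[0,0,-0.165,-0.03,0]]]}}

```text
t: 34.45
tool_pos: [0.6642, 0.3051, 0.0882]
tcp_rot: [[1.0, -0.007, 0.008], [-0.007, -1.0, -0.007], [0.008, 0.007, -1.0]]
wrist_force: [-0.2, -0.2, -0.2]
finger_gap: -0.0002
grasp_force: 0.0
```

```bash
python3 spin2.py .6157 .2188 L5.png; python3 spin.py .6157 .2188 L6.png
```

```text
[334 245]
vs first [np.float64(6.16), np.float64(5.2), np.float64(5.86), np.float64(6.18), np.float64(6.67), np.float64(6.46), np.float64(6.47)]
consecutive [np.float64(6.16), np.float64(5.88), np.float64(5.33), np.float64(4.74), np.float64(4.75), np.float64(4.67), np.float64(4.33)]
d=[-0.0486  0.0827 -0.0316] closeang=-90.7 t 34.85 q [ -34.1   45.7   14.9   78.2  -11.8   57.3 -107.9] pos [0.6656 0.3006 0.0882] F [-0.8  0.4 -0.2]
consecutive diff [np.float64(2.58), np.float64(2.46), np.float64(2.5), np.float64(2.5), np.float64(2.53), np.float64(2.44), np.float64(2.58)]
(array([0.6156755 , 0.21873216]), np.float64(-6.918132969530614), np.float64(-4.566869274538983), np.float64(0.011274171943307659))
(array([0.61573042, 0.21889578]), np.float64(-6.511869265193995), np.float64(-2.1215484079691986), np.float64(0.011229311932444903))
d=[-0.0486  0.0842 -0.0314] closeang=-90.6 t 35.25 q [ -34.2   45.7   14.9   78.1  -11.8   57.4 -107.9] pos [0.6655 0.3023 0.0884] F [-0.6 -0.4 -0.6]
```

>>> {"fn": "arm_command", "kwargs": {"targets": [[[0,0,0.02,-0.055,0],[0,0,0.075,-0.06,0],[0,0,0.135,-0.06,0],[0,-0.003,0.195,-0.06,0],[0,-0.005,0.255,-0.06,0],[0,-0.006,0.315,-0.06,0],[0,-0.008,0.375,-0.06,0],[0,-0.008,0.42,-0.04,0],[0,-0.008,0.44,0.0,0],[0,-0.008,0.44,0.03,0],[0,-0.008,0.44,0.03,0]]]}}

```text
t: 36.62
tool_pos: [0.6517, -0.1375, 0.0596]
tcp_rot: [[1.0, -0.011, 0.006], [-0.011, -1.0, -0.007], [0.006, 0.007, -1.0]]
wrist_force: [-0.3, 0.4, 1.0]
finger_gap: -0.0003
grasp_force: 0.0
```

```bash
python3 - <<'E'
from h import *
go(.658,-.138,.0585,90)
A=[cams.grab_frame("top") for _ in range(2)]
P=np.vstack([pts(f) for f in A])
for n,c in(("L",(.6157,.2188)),("R",(.611,-.2217))): print(n,measure(P,c))
E
```

```text
d=[0.0063 0.0004 0.0011] closeang=-90.6 yaw=-0.011 t 36.62 q [  2.2  42.1  13.1  91.4 -11.5  47.4 -70.9] pos [ 0.6517 -0.1375  0.0596] F [-0.3  0.4  1. ]
L (array([0.61572105, 0.2187026 ]), np.float64(-6.932709962062893), np.float64(-2.687675503404265), np.float64(0.0036837546185671415))
R (array([ 0.61040865, -0.22107179]), np.float64(-11.131636833160726), np.float64(18.52927000885186), np.float64(0.008731779000322761))
```

>>> {"fn": "arm_command", "kwargs": {"targets": [[[0,0,0.03,0,0],[0,0,0.07,0,0],[0,0,0.11,0,0],[0,0,0.15,0,0],[0,0,0.165,-0.03,0]]]}}

```text
t: 37.35
tool_pos: [0.65, -0.3055, 0.0935]
tcp_rot: [[1.0, -0.013, 0.009], [-0.013, -1.0, -0.009], [0.009, 0.009, -1.0]]
wrist_force: [-0.2, 0.4, -0.3]
finger_gap: -0.0001
grasp_force: 0.0
```

```bash
python3 spin2.py .611 -.2217 R5.png;python3 - <<'E'
import cv2,numpy as np
a,b=cv2.imread("pics/L5.png"),cv2.imread("pics/R5.png")
cv2.imwrite("pics/LR.png",np.clip(1.8*cv2.resize(np.vstack([a,b]),None,fx=.85,fy=.85),0,255).astype(np.uint8))
from h import *
A=[cams.grab_frame("top") for _ in range(2)]
P=np.vstack([pts(f) for f in A])
for n,c in(("L",(.6157,.2188)),("R",(.611,-.2217)),("M",(.6395,-.0015))): print(n,measure(P,c))
E
```

```text
[247 177]
vs first [np.float64(7.09), np.float64(4.6), np.float64(7.15), np.float64(7.2), np.float64(5.95), np.float64(7.96), np.float64(4.36)]
consecutive [np.float64(7.09), np.float64(6.86), np.float64(6.95), np.float64(7.41), np.float64(7.63), np.float64(8.05), np.float64(7.39)]
d=[-0.0409 -0.0787 -0.0281] closeang=-90.5 t 37.75 q [ 16.3  43.9  12.4  80.8 -10.2  55.7 -59.5] pos [ 0.6515 -0.3009  0.0928] F [-0.2  0.2 -0.3]
L (array([0.61515621, 0.21880779]), np.float64(-6.79311540441568), np.float64(-4.063443618945113), np.float64(0.0037109180583083843))
R (array([ 0.6104351 , -0.22107684]), np.float64(-11.701847842574265), np.float64(-2.0861388095160067), np.float64(0.013930430782282406))
M (array([ 0.63953448, -0.00179653]), np.float64(-1.4156835543953803), np.float64(18.53678626612917), np.float64(0.003857766161610141))
```

View pics/LR.png

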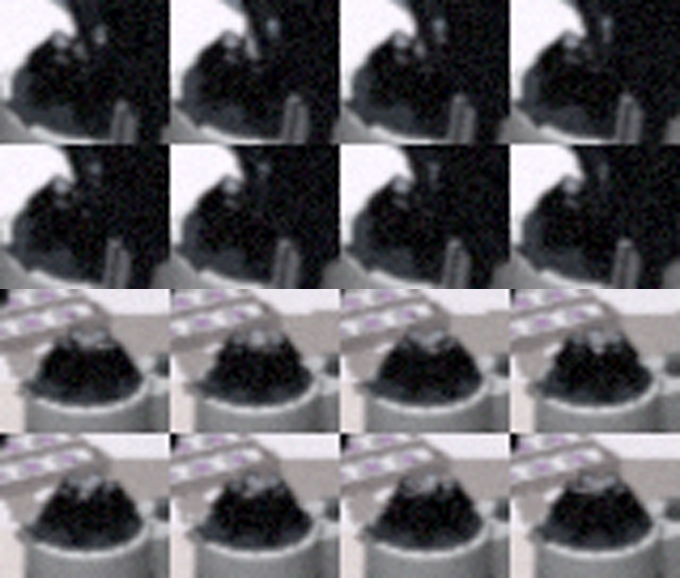

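The right one (rows 3–4) is spinning hard, with a sustained difference of about 7 per frame and no decay, so it is sound. In the left one's tiles (rows 1–2) the gripper hides the rotor, and it may have been grazed or missed. I repeat that flick at the same depth as the right one and then lift clear.

>>> {"fn": "arm_command", "kwargs": {"targets": [[[0,0,-0.02,-0.05,0],[0,0,-0.075,-0.055,0],[0,0,-0.135,-0.055,0],[0,0.002,-0.195,-0.055,0],[0,0.003,-0.255,-0.055,0],[0,0.004,-0.315,-0.055,0],[0,0.0045,-0.375,-0.055,0],[0,0.0045,-0.42,-0.03,0],[0,0.0045,-0.436,0.005,0],[0,0.0045,-0.436,0.0345,0],[0,0.0045,-0.436,0.0345,0],[0,0.0045,-0.466,0.0345,0],[0,0.0045,-0.506,0.0345,0],[0,0.0045,-0.546,0.0345,0],[0,0.0045,-0.586,0.0345,0],[0,0.0045,-0.6,-0.02,0],[0,-0.01,-0.6,-0.08,0],[0,-0.05,-0.6,-0.11,0]]]}}

```text
t: 40.1
tool_pos: [0.6089, 0.2983, 0.2032]
tcp_rot: [[1.0, -0.012, 0.018], [-0.012, -1.0, -0.006], [0.018, 0.006, -1.0]]
wrist_force: [-0.6, 0.2, 0.4]
finger_gap: -0.0001
grasp_force: 0.0
```

```bash
python3 spin2.py .6157 .2188 L7.png; python3 spin2.py .611 -.2217 R7.png; python3 - <<'E'
from h import *
A=[cams.grab_frame("top") for _ in range(2)]
P=np.vstack([pts(f) for f in A])
for n,c in(("L",(.6157,.2188)),("R",(.611,-.2217)),("M",(.6395,-.0015))): print(n,measure(P,c))
E
```

```text
[334 245]
vs first [np.float64(4.03), np.float64(3.98), np.float64(3.77), np.float64(3.66), np.float64(3.58), np.float64(3.61), np.float64(3.77)]
consecutive [np.float64(4.03), np.float64(3.74), np.float64(4.05), np.float64(3.64), np.float64(3.71), np.float64(3.89), np.float64(3.99)]
d=[0.0091 0.0784 0.0777] closeang=-90.6 t 40.5 q [ -37.8   35.6   16.7   80.8   -9.9   64.7 -110.6] pos [0.6067 0.2981 0.1969] F [-0.4  0.2 -0. ]
[247 177]
vs first [np.float64(5.41), np.float64(7.92), np.float64(8.88), np.float64(8.63), np.float64(8.14), np.float64(7.52), np.float64(6.96)]
consecutive [np.float64(5.41), np.float64(5.67), np.float64(5.4), np.float64(5.11), np.float64(5.21), np.float64(4.89), np.float64(4.87)]
d=[0.0091 0.5197 0.082 ] closeang=-90.6 t 40.9 q [ -37.9   35.5   16.7   80.8   -9.9   64.7 -110.6] pos [0.6064 0.2987 0.1977] F [-0.7  0.4 -0.2]
L (array([0.61519215, 0.21876173]), np.float64(-7.057574470796527), np.float64(-23.281147902064003), np.float64(0.010754736095923449))
R (array([ 0.61035394, -0.22123946]), np.float64(-11.530684846915378), np.float64(20.977849706956437), np.float64(0.0037526786202855753))
M (array([ 0.63940837, -0.00111411]), np.float64(-0.8233874292200611), np.float64(18.371157774482242), np.float64(0.0038666886258776896))
```

The left one is motionless 0.4 s after a hard flick that did turn it, from −9° to −30° (mod 60). The right one still spins 3.5 s later, and the middle one coasted too. So the left centrifuge drags, and I go for its button.

>>> {"fn": "arm_command", "kwargs": {"targets": [[[0,-0.03,0.036,0,0.05],[0,-0.059,0.0716,0.03,0.11],[0,-0.059,0.0716,0.085,0.11],[0,-0.059,0.0716,0.125,0.11],[0,-0.059,0.0716,0.13,0.11],[0,-0.059,0.0716,0.13,0.11]]]}}

```text
t: 41.75
tool_pos: [0.5487, 0.2269, 0.0687]
tcp_rot: [[0.993, -0.12, 0.012], [-0.12, -0.993, -0.008], [0.013, 0.006, -1.0]]
wrist_force: [0.9, 0.4, 0.1]
finger_gap: 0.0
grasp_force: 0.0
```

```bash
python3 - <<'E'
from h import *
go(.549,.2268,.052,83.1)
A=cams.grab_frame("scene")
print(measure(pts(A),(.6157,.2188)))
E
```

```text
d=[ 0.0001 -0.      0.0167] closeang=-96.9 yaw=0.000 t 41.75 q [ -35.3   36.7   16.1  102.9  -13.4   41.8 -109.2] pos [0.5487 0.2269 0.0687] F [0.9 0.4 0.1]
(array([0.61932138, 0.21682125]), np.float64(-7.301139713087675), np.float64(-22.639646082368863), np.float64(0.014793615895873847))
```

>>> {"fn": "arm_command", "kwargs": {"targets": [[[0,0,0,0.008,0],[0,0,0,0.013,0],[0,0,0,0.0165,0],[0,0,0,0.0175,0],[0,0,0,0.0175,0]]]}}

```text
t: 42.42
tool_pos: [0.5489, 0.2271, 0.0527]
tcp_rot: [[0.993, -0.12, 0.013], [-0.12, -0.993, -0.006], [0.014, 0.005, -1.0]]
wrist_force: [-4.9, -1.4, 20.5]
finger_gap: -0.0002
grasp_force: 10.1
```

The button bottomed out at 20 N. I release it, open, and go down around the nose to grip it.

>>> {"fn": "arm_command", "kwargs": {"targets": [[[0,0,0,-0.02,0],[0,0,0,-0.045,0],[100,0,0,-0.045,0],[100,0,0,-0.045,0],[100,0,0,-0.045,0],[100,0,0,-0.045,0],[100,0,0,-0.02,0],[100,0,0,0.01,0],[100,0,0,0.028,0],[100,0,0,0.028,0],[60,0,0,0.028,0],[60,0,0,0.028,0],[60,0,0,0.028,0],[60,0,0,0.028,0]]], "grip_force": 30}}

```text
t: 44.18
tool_pos: [0.5492, 0.226, 0.0236]
tcp_rot: [[0.993, -0.121, 0.013], [-0.121, -0.993, -0.008], [0.013, 0.006, -1.0]]
wrist_force: [-0.8, -2.8, 6.4]
finger_gap: 0.0594
grasp_force: 33.3
```

```bash
python3 - <<'E'
from h import *
o=ctrl.observe();print(o["finger_gap"],o["grasp_force"])
go(.549-.178,.2268-.06,.022,83.1)
A=[cams.grab_frame("scene"),cams.grab_frame("top")]
for a in A: print(measure(pts(a),(.6157,.2188)))
E
```

```text
0.059403935810685954 33.297523856163025
d=[-1.697e-01  8.030e-02 -1.000e-04] closeang=-96.9 yaw=-0.001 t 44.17 q [ -34.2   40.2   14.6  104.8  -14.8   36.3 -107.9] pos [0.5492 0.226  0.0236] F [-0.8 -2.8  6.4]
(array([0.61782409, 0.21590827]), np.float64(-5.540756677115924), np.float64(34.494757821033055), np.float64(0.014736159198069879))
(array([0.61587757, 0.21951834]), np.float64(5.433142395672241), np.float64(23.015897151008613), np.float64(0.010241593989273268))
```

>>> {"fn": "arm_command", "kwargs": {"targets": [[[60,-0.012,0.006,-0.001,0],[60,-0.03,0.016,-0.001,0],[60,-0.05,0.026,-0.001,0],[60,-0.07,0.036,-0.001,0],[60,-0.09,0.047,-0.001,0],[60,-0.11,0.057,-0.002,0],[60,-0.13,0.068,-0.002,0],[60,-0.148,0.077,-0.002,0],[60,-0.158,0.082,-0.002,0],[60,-0.162,0.084,-0.002,0],[60,-0.162,0.084,-0.002,0],[60,-0.162,0.084,-0.002,0]]]}}

```text
t: 45.78
tool_pos: [0.3783, 0.163, 0.0235]
tcp_rot: [[0.993, -0.119, 0.012], [-0.119, -0.993, -0.007], [0.013, 0.006, -1.0]]
wrist_force: [1.4, 1.2, 10.4]
finger_gap: 0.0592
grasp_force: 35.4
```

```bash
python3 - <<'E'
from h import *
go(.3785,.162,.0236,83.1)
A=[cams.grab_frame("scene"),cams.grab_frame("top")]
for a in A: print(measure(pts(a),(.445,.155)))
E
```

```text
d=[ 0.0003  0.0009 -0.0001] closeang=-96.9 yaw=0.001 t 45.77 q [ -35.5   30.5   11.8  131.8  -17.    18.5 -106. ] pos [0.3783 0.163  0.0235] F [ 1.4  1.2 10.4]
(array([0.44751201, 0.15421706]), np.float64(-4.90134857208682), np.float64(33.600821381809276), np.float64(0.016007568491346293))
(array([0.44451601, 0.15654966]), np.float64(-12.810347518699306), np.float64(-17.86836395153048), np.float64(0.00959243379533176))
```

Now I open, lift straight up and back off.

>>> {"fn": "arm_command", "kwargs": {"targets": [[[75,0,0,0,0],[90,0,0,0,0],[100,0,0,0,0],[100,0,0,0,0],[100,0,0,-0.03,0],[100,0,0,-0.07,0],[100,0,0,-0.12,0],[100,0,0,-0.17,0],[100,0,-0.06,-0.2,0],[100,0,-0.12,-0.2,0],[100,0,-0.18,-0.2,0],[100,0,-0.22,-0.2,0],[100,0,-0.22,-0.2,0]]]}}

```text
t: 47.5
tool_pos: [0.4007, 0.3857, 0.2204]
tcp_rot: [[0.993, -0.115, 0.01], [-0.115, -0.993, -0.008], [0.011, 0.007, -1.0]]
wrist_force: [0.5, -0.5, 0.0]
finger_gap: 0.0854
grasp_force: 0.0
```

```bash
python3 - <<'E'
from h import *
go(0,0,0)
A=[cams.grab_frame("top") for _ in range(2)]
P=np.vstack([pts(f) for f in A])
for n,c in(("L",(.445,.155)),("R",(.611,-.2217)),("M",(.6395,-.0015))): print(n,measure(P,c))
save(A[0]["image"],"end.png",(110,120,450,340),2.3)
E
```

```text
d=[-0.356   0.4278  0.2195] closeang=-96.6 t 47.5 q [ -59.9   24.2   19.4   97.9   -8.3   59.3 -134.5] pos [0.4007 0.3857 0.2204] F [ 0.5 -0.5  0. ]
L (array([0.44446545, 0.15617119]), np.float64(-7.788578244071284), np.float64(-21.932458394060323), np.float64(0.003209917225997014))
R (array([ 0.61035616, -0.22124583]), np.float64(-11.834788968816234), np.float64(-27.058322791891307), np.float64(0.0037202627055556996))
M (array([ 0.63977151, -0.0013195 ]), np.float64(-0.9515418422521785), np.float64(18.256666074825528), np.float64(0.003797252784247978))
```

View pics/end.png

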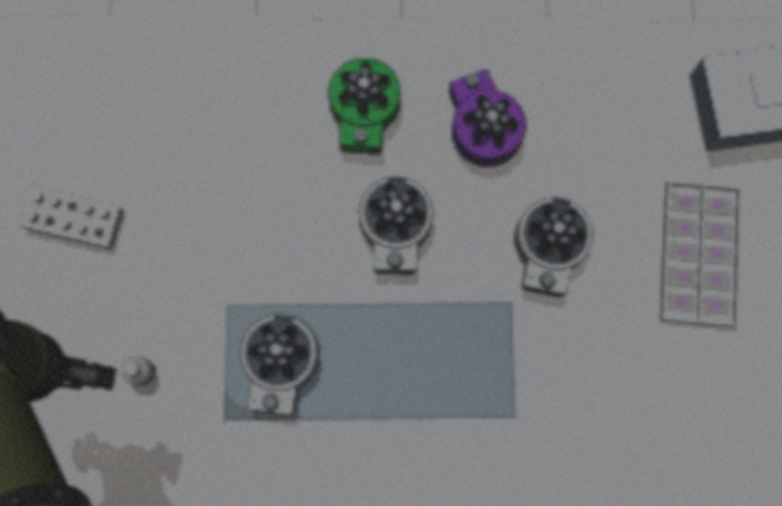

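The left centrifuge's casing, at (280,352), is wholly on the mat, which spans (227–515, 303–418). The other two stand in their places, and the rack, bottle and tray look undisturbed.

```bash
python3 -c "
from station import ctrl
print(ctrl.sign_off())"
```

```text
the job is handed in; nothing more can be done
None
```

The left centrifuge (the one at about y = +0.22 m) drags. I switched it off and slid it fully onto the mat, and the other two are still standing in their places. The job was handed in at about 48 s, within the 64 s limit. The sign-off gave no verdict.

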